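# Close the casting box with its drop pin

### The job

The plaster casting box is about to be filled: swing its two dropped sides fully upright, and lock the corner where they meet by putting the steel drop pin from the wooden tool block down through the corner eyes until its collar sits on the top eye. Leave the white pattern inside the box and the things around it where they stand.

Things in the scene. Friction and masses are not known exactly. Their poses are not given: they have to be found in the camera images.
- casting_box: Plywood box without lid, screwed to the bench: base 130 (x) by 140 (y) by 20 mm; walls 12 mm thick, 60 mm high, standing on the base, outer faces flush with its edges (box 80 mm high). Origin: centre of the base's underside. -x is the front (towards the robot), -y the right, z up. Back and left walls are fixed; the front and right sides are hinged and start dropped outward.
- front_side (a joint): Angle of the front side, a board 140 mm long, 60 high, 12 thick, hinged along the base's upper front edge (box x = -65, z = 20 mm). 0 = level, reaching out to box -x; 1.571 = upright, its stop. The hinge line lies in its outer face (the underside when dropped). Stiff (0.15 N m): it stays where left. Push its free edge from outside, along its arc.
- right_side (a joint): Angle of the right side, a board 106 mm long, 60 high, 12 thick, hinged in the same way along the base's upper right edge (box y = -70, z = 20 mm). 0 = level, reaching out to box -y; 1.571 = upright, its stop. Equally stiff.
- front_edge (a point): Middle of the front side's free edge, on the corner of its outer face: 60 mm from its hinge line.
- right_edge (a point): Middle of the right side's free edge, on the corner of its outer face: 60 mm from its hinge line.
- eye_mouth (a point): Centre of the top of the uppermost corner eye. The eyes are steel rings 17 mm across, 10 high, bore 10 mm, strapped to the outer faces at the front right corner: two on the front side (tops level with the board's free edge and 32 mm below it), one on the right side (top 16 mm below). With both sides upright the three bores line up vertically.
- corner_top (a point): Fixed point of the box, at box x = -75, y = -80, z = 80 mm: where the centre of the top eye's mouth is when the front side is fully upright. The axis of the lined-up eyes runs straight down from it.
- drop_pin: Steel drop pin, 40 to 80 g, upright in a hole of the tool block, resting on its collar. Shank 7 mm across, 50 mm long below the collar, its last 8 mm tapering to 3 mm; collar 18 mm across, 3 thick; above it a round grip 14 mm across, ending 36 mm above the collar's underside. Origin: on the axis at the collar's underside; z up along the pin.
- pin_tip (a point): Lower tip of the drop pin, 50 mm below its origin.
- tool_block: Dark wooden tool block 120 by 52 mm, 60 mm high, fixed to the bench. Origin: centre of its underside. The drop pin's hole is at x = -35, y = 0 mm in its frame; three headless drill shanks up to 30 mm tall are stuck in its +x half.
- pattern: White bell-shaped pattern, 48 mm across and 40 mm high, standing loose on the floor of the casting box. To be left alone.
- jar: Brown jar with black cap, 52 mm across, 62 mm high. Bystander.
- plaster_block: Rough plaster block, 95 by 70 mm, 45 to 50 mm high. Bystander.
- bowl: Black rubber mixing bowl, 116 mm across, 62 mm high. Bystander.

How it is judged:
By the outcome, as a careful person would: the job done as asked, in the order asked, and still so for the second after the job is handed in, with the robot touching nothing.
It also fails if it takes over 67 s, if anything falls off the work surface, if the arm or the gripper's body presses on something with over 40 N, if the wrist force passes 120 N, or if a joint passes its speed limit or range.

### The arm

A 7-joint arm with a two-finger parallel gripper is mounted at the origin on the work surface. World frame = base frame: x ahead of the robot, y to its left, z up, the work surface at z = 0. Lengths are in m, angles in rad, forces in N, time in s.
With the tool pointing down it reaches from about 0.425 to 0.8 m from the base axis. Payload 8.3 kg.
Tool frame: the origin (TCP) lies between the finger pads; the fingertips stand 19 mm ahead of it and the grasp point (between the pads) is the TCP (tips_ahead is the distance from the TCP to the fingertips, in m); z points along the fingers, y is the line along which they close (so a half turn about z gives the same grasp; the last joint's range is limited). The gripper opens to 85 mm and grips with 20 to 120 N. Pads are 22 mm wide; open, the fingers measure 114 mm over their backs; the gripper's body (76 mm by 85 mm) begins 54 mm behind the grasp point. The pads swing forward as they close: fully open they stand 13 mm farther back than shut.
Start: joints at [1.271, 0.383, 0.016, 1.37, -0.006, 1.388, -0.046], TCP at [0.147, -0.608, 0.223] pointing down, gripper open.
Joint ranges: [-2.95, 2.95], [-0.25, 2.06], [-1.52, 1.56], [0.18, 2.33], [-1.44, 4.58], [0.02, 2.06], [-3.01, 3.01]. Speed limits (rad/s): [2.39, 2.39, 3.01, 3.01, 3.14, 3.14, 3.14].

### API

Orientations are given as a unit quaternion [w, x, y, z].
In Python, from bench import get_obs, capture, hand_in, tips_ahead gives the robot as it stands. The module is installed in compiled form; this text tells all that it offers.
- The arm moves only by the tool move_arm, never from a script. Its argument "steps" is a list of rows, each an object of numbers: "tx", "ty", "tz": the shift along the tool's x, y, z in units of 0.3 m (1.0 is 0.3 m); "roll": the turn about the tool's z in units of 180 degrees (1.0 is 180 degrees); "claw": the closure, from 0 (fully open) to 1 (shut). A call has 1 to 5 rows; each row is the pose to reach, as a shift and turn from the pose commanded when the call began, along the tool's axes at that moment, turning the shorter way round; what a row does not reach only later rows make up. A row lasts 1/8 s, in which the tool goes at most 62.5 mm and 10.7 degrees, less where a joint would pass 70% of its speed; a pose out of reach is approached as far as the arm can. A call with a number of a shift or a turn outside -1 to 1 is refused whole. A call with a gripper value outside its range is refused whole. The fingers move at their own pace and stop on an object; the grip force is fixed at half the most. Time passes only in rows, so rows that repeat a pose let the fingers close. It gives the time, the measured TCP pose, the force, the opening and the grip force at its end, in the units of the state.
- get_obs(): the state, without advancing time (a new reading comes with each control period).
- capture(name): name is "scene" or "top" or "wrist"; returns a dict with "color" (420x560x3 uint8, red, green, blue), "depth" (420x560 float32, m along the optical axis (not along the pixel's ray), 0 where there is no reading), "vfov" (degrees; the focal length in pixels is half the picture's height over the tangent of half this angle, whatever the lens; pixels are square), "cx", "cy" (the principal point, pixels), "origin" and "rotation" of the camera in the world; the wrist camera has in their place "T_tool_cam" (4x4, takes a point from camera to tool coordinates, whose origin is the TCP and whose axes are the flange's). Camera axes: x right, y up, looking along -z (the intrinsics and any distortion apply to the point x, -y, -z); pixel columns grow to the right and rows downward; lengths in m; the calibration is good to about 2 mm. A picture is of the moment at which its call begins: read the wrist's pose just before it.
- hand_in(): hands the job in; it is judged then, once.
The state is a dict: "t": time; "joint_positions": joint angles; "joint_vel": joint speeds; "tau": joint torques, N m; "tool_pos": TCP position; "ee_rot": TCP orientation; "ft_force": force on the tool from outside, world axes, zero at the start; "wrist_torque": the same for the moment, N m; "gripper_width": opening from 0.0 (shut) to 1.0 (fully open); "grip_force": force on a finger pad.
Only numpy, scipy, OpenCV 4.12 (cv2) and the standard library are available. Lean on these libraries where they do the work, as an engineer would, in place of code of your own. Each camera call takes 0.05 s, during which the arm holds its last target. There are 200 camera calls.

## Working session

There is one attempt and no reset: what is moved stays moved. The work goes in short steps, Python scripts to look and compute and a tool call to move; the robot and the scene stay as the last step left them, time stands still between calls to the robot, and variables do not carry over. Pictures are saved under pics/ and viewed, at most 10 in all, crops included, and the job is handed in when it is done.

Besides the shell and the picture viewer there is one more tool, called after "Emit:" as a command line: name --argument value ..., lists and objects as JSON in quotes. move_arm: Moves the arm, as the interface text tells. Its arguments: {"type":"object","properties":{"steps":{"type":"array","items":{"type":"object","properties":{"tx":{"type":"number"},"ty":{"type":"number"},"tz":{"type":"number"},"roll":{"type":"number"},"claw":{"type":"number"}}}}},"required":["steps"]}

```bash
ls; mkdir -p pics; cat > h.py <<'E'
import numpy as np, cv2
from bench import get_obs, capture, hand_in, tips_ahead
from scipy.spatial.transform import Rotation as R
def q2R(q): return R.from_quat([q[1],q[2],q[3],q[0]]).as_matrix()
def cam(name):
    o=get_obs(); c=capture(name)
    if name=="wrist":
        T=np.array(c["T_tool_cam"]); Rt=q2R(o["ee_rot"])
        c["rotation"]=Rt@T[:3,:3]; c["origin"]=Rt@T[:3,3]+np.array(o["tool_pos"])
    c["f"]=210/np.tan(np.radians(c["vfov"])/2); return c
def ray(c,u,v):
    d=np.array([(u-c["cx"])/c["f"],-(v-c["cy"])/c["f"],-1.]); return np.array(c["rotation"])@d
def onz(c,u,v,z):
    d=ray(c,u,v);o=np.array(c["origin"]);return o+d*(z-o[2])/d[2]
def dep(c):
    v,u=np.mgrid[0:420,0:560]; D=c["depth"]
    P=np.stack([(u-c["cx"])/c["f"]*D,-(v-c["cy"])/c["f"]*D,-D],-1)
    return P@np.array(c["rotation"]).T+np.array(c["origin"])
def save(c,n): cv2.imwrite(f"pics/{n}.png",c["color"][...,::-1])
E
python3 - <<'E'
from h import *
import pickle
for n in("top","scene"):
    c=cam(n);save(c,n+"0");pickle.dump(c,open(n+".pkl","wb"))
    print({k:v for k,v in c.items() if k not in("color","depth")})
o=get_obs();print(o,tips_ahead)
E
```

```text
pics
{'vfov': 56.4158420461938, 'cx': 275.71396897480554, 'cy': 205.83969103147638, 'origin': array([ 0.47587554, -0.04272486,  0.78677259]), 'rotation': array([-0.70014089, -0.06005309,  0.07779637,  0.70720866]), 'f': np.float64(391.51836712330044)}
{'vfov': 44.6805991538685, 'cx': 281.42501967933975, 'cy': 207.44308939578352, 'origin': array([1.34018202, 0.13460861, 0.81216916]), 'rotation': array([0.56340466, 0.23794909, 0.30828583, 0.72863932]), 'f': np.float64(511.0088376325144)}
{'t': 0.1, 'joint_positions': array([ 1.27108392,  0.384139  ,  0.01638118,  1.37105846, -0.00628627,
        1.38819151, -0.04653902]), 'joint_vel': array([ 0.00267838, -0.0021172 , -0.00185729, -0.00159496, -0.00020594,
       -0.00096831, -0.00010478]), 'tau': array([ 3.52247145e-03, -6.29133224e+01,  8.47661756e-01, -3.72758639e+01,
        1.68649270e-02,  1.03067601e-02, -5.49890228e-05]), 'tool_pos': array([ 0.14654617, -0.60709336,  0.22178407]), 'ee_rot': array([-8.64604785e-04,  9.92996545e-01,  1.18140169e-01, -1.23170271e-04]), 'ft_force': array([-0.7182819 , -0.29618426,  0.04331533]), 'wrist_torque': array([-0.01074416, -0.0016108 , -0.00458884]), 'grip_force': 0.0, 'gripper_width': 1.0023094930426122} 0.019
```

```bash
sed -i 's/    c\["f"\]=/    if np.shape(c["rotation"])==(4,): c["rotation"]=q2R(c["rotation"])\n    c["f"]=/' h.py
python3 - <<'E'
import pickle
from h import *
for n in("top","scene"):
    c=pickle.load(open(n+".pkl","rb"));c["rotation"]=q2R(c["rotation"]);pickle.dump(c,open(n+".pkl","wb"))
    print(c["rotation"].round(3), (c["depth"]>0).mean()); np.save(n+"P.npy",dep(c))
E
```

```text
[[-0.012  0.981 -0.194]
 [-1.    -0.008  0.026]
 [ 0.024  0.194  0.981]] 0.9959183673469387
[[-0.252 -0.674  0.694]
 [ 0.968 -0.175  0.181]
 [-0.001  0.717  0.697]] 0.996156462585034
```

View pics/top0.png

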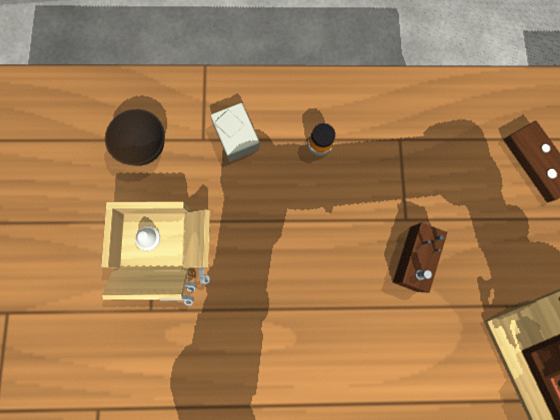

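View pics/scene0.png

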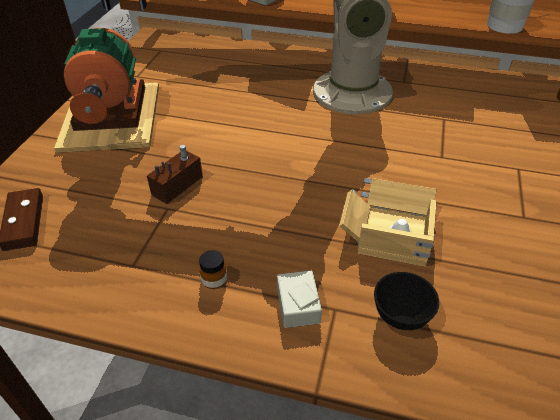

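```bash
python3 - <<'E'
import pickle
from h import *
t=pickle.load(open("top.pkl","rb"));s=pickle.load(open("scene.pkl","rb"))
a=cv2.resize(t["color"][190:315,90:225],None,fx=4,fy=4,interpolation=cv2.INTER_CUBIC)
b=cv2.resize(t["color"][215:300,385:455],None,fx=3.5,fy=3.5,interpolation=cv2.INTER_CUBIC)
C=np.zeros((500,790,3),np.uint8);C[:a.shape[0],:a.shape[1]]=a;C[:b.shape[0],545:545+b.shape[1]]=b
cv2.imwrite("pics/topc.png",C[...,::-1])
P=np.load("topP.npy")
for u,v in [(60,200),(300,300),(150,215),(195,205),(112,240),(147,237),(195,220),(197,240),(205,225),(205,240),(208,215),(208,260),(150,275),(150,285),(150,294),(110,296),(180,296),(204,279),(189,300),(190,285),(426,274),(420,240),(410,275)]:print(u,v,P[v,u].round(4))
E
```

```text
60 200 [6.467e-01 3.735e-01 6.000e-04]
300 300 [ 0.443  -0.1089 -0.0016]
150 215 [0.6109 0.1851 0.0204]
195 205 [0.6342 0.1009 0.001 ]
112 240 [0.5567 0.2369 0.0693]
147 237 [0.5631 0.178  0.0561]
195 220 [0.5949 0.0907 0.0524]
197 240 [0.5567 0.0854 0.0555]
205 225 [0.5827 0.0691 0.0692]
205 240 [0.5554 0.069  0.066 ]
208 215 [0.6029 0.0652 0.0608]
208 260 [0.5227 0.0723 0.0006]
150 275 [0.4938 0.1733 0.0411]
150 285 [0.4755 0.169  0.0532]
150 294 [0.4598 0.1641 0.0672]
110 296 [0.4573 0.2342 0.0678]
180 296 [0.4556 0.1112 0.0656]
204 279 [4.858e-01 7.940e-02 4.000e-04]
189 300 [0.4481 0.0968 0.0566]
190 285 [0.4746 0.0992 0.0384]
426 274 [ 0.4884 -0.3226  0.0978]
420 240 [ 0.552  -0.3318  0.0608]
410 275 [ 0.4877 -0.3075  0.0615]
```

View pics/topc.png

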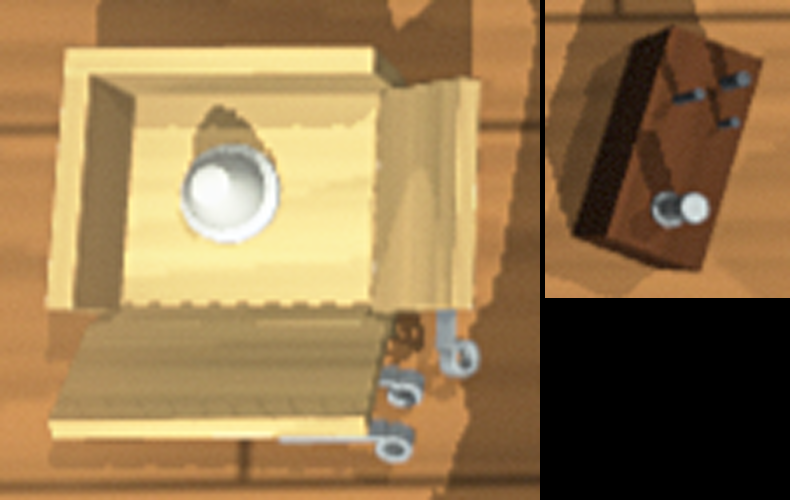

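```bash
python3 - <<'E'
import pickle
from h import *
t=pickle.load(open("top.pkl","rb"));s=pickle.load(open("scene.pkl","rb"))
f=lambda a,b:(a/4+90-.4,b/4+190-.4)
pts={"BL":f(66,48),"BRout":f(375,48),"LF":f(48,308)}
W={k:onz(t,*p,.08) for k,p in pts.items()}
for k in W:print(k,W[k].round(4))
ex=W["BL"]-W["LF"];ey=W["BL"]-W["BRout"];print(np.linalg.norm(ex),np.degrees(np.arctan2(ex[1],ex[0])),np.linalg.norm(ey),np.degrees(np.arctan2(-ey[0],ey[1])))
# top-height mask by depth
P=np.load("topP.npy");m=(abs(P[...,2]-.08)<.008)&(P[...,1]>.05)&(P[...,1]<.3)&(P[...,0]>.42)&(P[...,0]<.65)
Q=P[m];print(len(Q),Q.min(0),Q.max(0))
g=lambda a,b:((a-545)/3.5+385-.4,b/3.5+215-.4)
# block top outline
m=(abs(P[...,2]-.061)<.006)&(P[...,1]<-.2)&(P[...,1]>-.45)&(P[...,0]>.4)&(P[...,0]<.65)
c,(w,h),an=cv2.minAreaRect((P[m][:,:2]*1000).astype(np.float32));print("block",c,w,h,an)
print(cv2.boxPoints(((c),(w,h),an)))
print("pin",onz(t,*g(694,208),.096),onz(t,*g(664,209),.0615))
for r in [(600,30),]:
  pass
for k,(a,b) in {"edgeL":(52,437),"edgeR":(365,437)}.items():
  u,v=f(a,b);print(k,onz(t,u,v,.066),P[int(v)-1,int(u)])
E
```

```text
BL [0.6259 0.2482 0.08  ]
BRout [0.6248 0.1079 0.08  ]
LF [0.5085 0.2477 0.08  ]
0.11735738781798281 0.217326116640374 0.14023793343796637 -0.4226053899483301
1097 [0.45774429 0.10823972 0.07206381] [0.62725469 0.24923639 0.08520033]
block (522.0787963867188, -337.8325500488281) 53.371788024902344 120.70104217529297 68.0819320678711
[[ 456.12915 -340.06186]
 [ 568.1058  -385.11722]
 [ 588.02844 -335.60324]
 [ 476.05182 -290.54788]]
pin [ 0.48840714 -0.3253974   0.096     ] [ 0.48870376 -0.32353475  0.0615    ]
edgeL [0.45247508 0.24757933 0.066     ] [ 0.45379014  0.27633577 -0.00190001]
edgeR [0.45063753 0.10947278 0.066     ] [0.45382519 0.11142782 0.06442524]
```

Emit:
move_arm --steps '[{"tx":0.2,"tz":-0.1},{"tx":0.4,"ty":-0.05,"tz":-0.1},{"tx":0.6,"ty":-0.1,"tz":-0.1},{"tx":0.8,"ty":-0.15,"tz":-0.1},{"tx":1.0,"ty":-0.3,"tz":-0.1}]'

```text
invalid input
```

Emit:
move_arm --steps '[{"tx":0.2,"ty":0,"tz":0,"roll":0.04,"claw":0},{"tx":0.4,"ty":0,"tz":0,"roll":0.075,"claw":0},{"tx":0.6,"ty":0,"tz":0,"roll":0.075,"claw":0},{"tx":0.6,"ty":-0.2,"tz":0,"roll":0.075,"claw":0},{"tx":0.8,"ty":-0.4,"tz":0,"roll":0.075,"claw":0}]'

```text
t: 0.72
tool_pos: [0.3374, -0.4531, 0.2206]
ee_rot: [-0.001, 1.0, -0.002, -0.002]
ft_force: [1.4, -0.7, 0.9]
gripper_width: 1.004
grip_force: 0.0
```

```bash
python3 - <<'E'
from h import *
c=cam("wrist");o=get_obs();print(o["t"],o["tool_pos"],R.from_matrix(q2R(o["ee_rot"])).as_euler("zyx",degrees=True))
print(c["T_tool_cam"],c["vfov"])
E
```

```text
0.775 [ 0.34625683 -0.4441533   0.22188624] [-5.47346005e-01  8.60822458e-02 -1.79696155e+02]
[[ 3.50893290e-04  9.53214789e-01  3.02293636e-01  7.81401989e-02]
 [ 9.99999707e-01 -1.28773157e-04 -7.54712245e-04  7.15468145e-04]
 [-6.80475567e-04  3.02293813e-01 -9.53214555e-01 -1.51322873e-01]
 [ 0.00000000e+00  0.00000000e+00  0.00000000e+00  1.00000000e+00]] 68.14610387647825
```

Emit:
move_arm --steps '[{"tx":0.2,"ty":-0.05,"tz":0,"roll":0,"claw":0},{"tx":0.36,"ty":-0.2,"tz":0,"roll":0,"claw":0},{"tx":0.46,"ty":-0.25,"tz":0,"roll":0,"claw":0},{"tx":0.46,"ty":-0.25,"tz":0,"roll":0,"claw":0},{"tx":0.46,"ty":-0.25,"tz":0,"roll":0,"claw":0}]'

```text
t: 1.4
tool_pos: [0.4773, -0.3791, 0.2223]
ee_rot: [-0.0, 1.0, 0.0, -0.001]
ft_force: [-0.5, -0.7, -0.1]
gripper_width: 1.001
grip_force: 0.0
```

```bash
cat > snap.py <<'E'
import sys,pickle
from h import *
o=get_obs();c=cam("wrist");c["tcp"]=np.array(o["tool_pos"]);c["joint_vel"]=o["joint_vel"]
pickle.dump(c,open(sys.argv[1]+".pkl","wb"));save(c,sys.argv[1])
print(o["t"],o["tool_pos"].round(4),abs(o["joint_vel"]).max().round(3),R.from_matrix(q2R(o["ee_rot"])).as_euler("zyx",degrees=True).round(2))
E
python3 snap.py p1
```

```text
1.4 [ 0.4773 -0.3791  0.2223] 0.02 [-4.0e-02 -6.0e-02 -1.8e+02]
```

Emit:
move_arm --steps '[{"tx":0,"ty":-0.2,"tz":0,"roll":0,"claw":0},{"tx":0,"ty":-0.2,"tz":0,"roll":0,"claw":0},{"tx":0,"ty":-0.2,"tz":0,"roll":0,"claw":0}]'

```text
t: 1.82
tool_pos: [0.477, -0.3198, 0.2231]
ee_rot: [0.001, 1.0, -0.0, 0.0]
ft_force: [-1.2, -1.6, -0.5]
gripper_width: 0.999
grip_force: 0.0
```

```bash
python3 snap.py p2; python3 -c "
import cv2,numpy as np
a,b=cv2.imread('pics/p1.png'),cv2.imread('pics/p2.png')
cv2.imwrite('pics/p12.png',np.hstack([a[:, 80:480],b[:,80:480]]))"
```

```text
1.825 [ 0.477  -0.3198  0.2231] 0.017 [3.0000e-02 1.0000e-02 1.7994e+02]
```

View pics/p12.png

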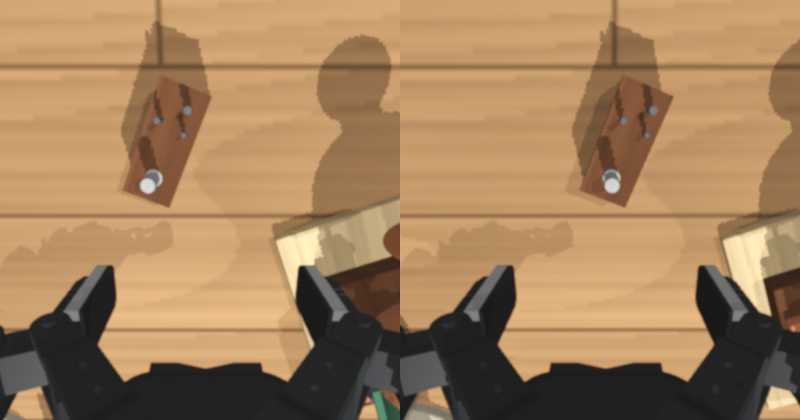

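```bash
python3 - <<'E'
import pickle
from h import *
r=[]
for n,(u,v) in(("p1",(228,186)),("p2",(292,185))):
    c=pickle.load(open(n+".pkl","rb"));im=c["color"].astype(int)
    m=((im.min(2)>185)&(im.max(2)-im.min(2)<25)).astype(np.uint8)
    k,l,st,ce=cv2.connectedComponentsWithStats(m)
    i=min(range(1,k),key=lambda i:np.hypot(*(ce[i]-(u,v)))+ (99 if st[i,4]<20 else 0));print(n,st[i],ce[i])
    r.append((c["origin"],ray(c,*ce[i])));print(onz(c,*ce[i],.096).round(4), dep(c)[round(ce[i][1]),round(ce[i][0])].round(4))
(a,d),(b,e)=r
s=np.linalg.lstsq(np.stack([d,-e],1),b-a,rcond=None)[0];print(a+s[0]*d,b+s[1]*e)
E
```

```text
p1 [221 179  14  14 151] [227.25165563 185.42384106]
[ 0.4893 -0.3267  0.096 ] [ 0.4896 -0.3265  0.0958]
p2 [286 179  13  13 138] [291.83333333 185.19565217]
[ 0.4893 -0.3267  0.096 ] [ 0.4894 -0.3269  0.0958]
[ 0.48930835 -0.32672421  0.0960426 ] [ 0.48927634 -0.32672454  0.09605018]
```

Emit:
move_arm --steps '[{"tx":0,"ty":-0.2,"tz":0,"roll":0,"claw":1},{"tx":-0.05,"ty":-0.4,"tz":0,"roll":0,"claw":1},{"tx":-0.1,"ty":-0.6,"tz":0,"roll":0,"claw":1},{"tx":-0.15,"ty":-0.8,"tz":0,"roll":0,"claw":1},{"tx":-0.2,"ty":-0.83,"tz":0,"roll":0,"claw":1}]'

```text
t: 2.5
tool_pos: [0.4175, -0.0668, 0.2232]
ee_rot: [-0.0, 1.0, 0.003, 0.001]
ft_force: [0.0, -0.9, 0.7]
gripper_width: 0.0
grip_force: 0.0
```

Emit:
move_arm --steps '[{"tx":0,"ty":-0.2,"tz":0,"roll":0,"claw":1},{"tx":0,"ty":-0.4,"tz":0,"roll":0,"claw":1},{"tx":0,"ty":-0.6,"tz":0,"roll":0,"claw":1},{"tx":0,"ty":-0.83,"tz":0,"roll":0,"claw":1},{"tx":0,"ty":-0.83,"tz":0,"roll":0,"claw":1}]'

```text
t: 3.12
tool_pos: [0.4174, 0.1826, 0.2232]
ee_rot: [-0.001, 1.0, 0.003, 0.0]
ft_force: [0.8, -0.7, -0.9]
gripper_width: 0.002
grip_force: 0.0
```

Emit:
move_arm --steps '[{"tx":0,"ty":0,"tz":0.2,"roll":0,"claw":1},{"tx":0,"ty":0,"tz":0.4,"roll":0,"claw":1},{"tx":0,"ty":0,"tz":0.53,"roll":0,"claw":1},{"tx":0.03,"ty":0,"tz":0.53,"roll":0,"claw":1},{"tx":0.06,"ty":0,"tz":0.53,"roll":0,"claw":1}]'

```text
t: 3.75
tool_pos: [0.4378, 0.1788, 0.0653]
ee_rot: [-0.0, 1.0, -0.0, 0.001]
ft_force: [0.7, 1.1, 0.4]
gripper_width: -0.0
grip_force: 0.0
```

Emit:
move_arm --steps '[{"tx":0.03,"ty":0,"tz":0,"roll":0,"claw":1},{"tx":0.06,"ty":0,"tz":0,"roll":0,"claw":1},{"tx":0.09,"ty":0,"tz":0,"roll":0,"claw":1},{"tx":0.12,"ty":0,"tz":0,"roll":0,"claw":1},{"tx":0.14,"ty":0,"tz":0,"roll":0,"claw":1}]'

```text
t: 4.38
tool_pos: [0.4779, 0.1795, 0.0637]
ee_rot: [-0.0, 1.0, 0.001, -0.0]
ft_force: [0.5, 0.7, -0.4]
gripper_width: 0.002
grip_force: 0.0
```

Emit:
move_arm --steps '[{"tx":0.01,"ty":0,"tz":0,"roll":0,"claw":1},{"tx":0.02,"ty":0,"tz":0,"roll":0,"claw":1},{"tx":0.025,"ty":0,"tz":0,"roll":0,"claw":1}]'

```text
t: 4.75
tool_pos: [0.4849, 0.1796, 0.0637]
ee_rot: [-0.0, 1.0, 0.001, -0.0]
ft_force: [-0.9, 1.5, 0.4]
gripper_width: 0.003
grip_force: 0.0
```

```bash
python3 - <<'E'
from h import *
c=cam("top");save(c,"t1")
a=cv2.resize(c["color"][180:330,80:240],None,fx=4,fy=4,interpolation=cv2.INTER_CUBIC);cv2.imwrite("pics/t1c.png",a[...,::-1])
print(get_obs()["ft_force"],get_obs()["tool_pos"])
E
```

```text
[-0.19268124  0.1628846  -0.45601879] [0.48503595 0.17954333 0.06375344]
```

View pics/t1c.png

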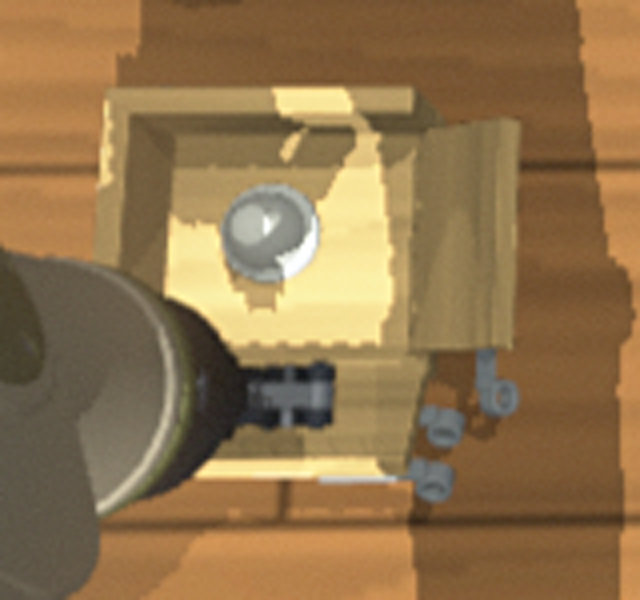

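```bash
python3 - <<'E'
from h import *
c=cam("top");P=dep(c);np.set_printoptions(linewidth=200,suppress=True)
for u in(145,150,155,160,162,166,172):
  print(u,[tuple((P[v,u]*1000).round().astype(int)) for v in range(266,302,4)])
w=cam("wrist");save(w,"w1");Q=dep(w)
for v in range(200,420,20): print(v,(Q[v,280]*1000).round())
o=get_obs();print(o["joint_positions"],o["tau"],o["gripper_width"])
E
```

```text
145 [(np.int64(511), np.int64(190), np.int64(20)), (np.int64(503), np.int64(186), np.int64(32)), (np.int64(492), np.int64(139), np.int64(187)), (np.int64(486), np.int64(141), np.int64(179)), (np.int64(480), np.int64(139), np.int64(185)), (np.int64(474), np.int64(177), np.int64(58)), (np.int64(467), np.int64(175), np.int64(63)), (np.int64(460), np.int64(172), np.int64(71)), (np.int64(453), np.int64(175), np.int64(61))]
150 [(np.int64(511), np.int64(180), np.int64(22)), (np.int64(503), np.int64(177), np.int64(31)), (np.int64(492), np.int64(139), np.int64(160)), (np.int64(486), np.int64(135), np.int64(174)), (np.int64(480), np.int64(138), np.int64(160)), (np.int64(474), np.int64(168), np.int64(58)), (np.int64(467), np.int64(165), np.int64(65)), (np.int64(460), np.int64(163), np.int64(70)), (np.int64(453), np.int64(165), np.int64(62))]
155 [(np.int64(511), np.int64(171), np.int64(20)), (np.int64(503), np.int64(167), np.int64(31)), (np.int64(492), np.int64(130), np.int64(164)), (np.int64(486), np.int64(128), np.int64(172)), (np.int64(480), np.int64(129), np.int64(167)), (np.int64(474), np
[... 1581 characters left out ...]
64(488), np.int64(132), np.int64(44)), (np.int64(480), np.int64(129), np.int64(53)), (np.int64(473), np.int64(128), np.int64(56)), (np.int64(466), np.int64(126), np.int64(64)), (np.int64(459), np.int64(125), np.int64(69)), (np.int64(452), np.int64(126), np.int64(61))]
200 [507. 182.  21.]
220 [498. 182.  34.]
240 [489. 182.  43.]
260 [496. 181.  84.]
280 [497. 181. 103.]
300 [497. 181. 117.]
320 [491. 181. 120.]
340 [480. 181. 119.]
360 [357. 183.  -1.]
380 [496. 180. 151.]
400 [497. 180. 158.]
[ 0.09332685  0.35900656 -0.60648509  1.8419996   0.23815206  1.0134245  -2.17988726] [  0.0406872  -49.2690146   -6.76698133 -31.30556345   0.03690517  -0.00574382   0.0032095 ] 0.0011325132944829167
```

View pics/w1.png

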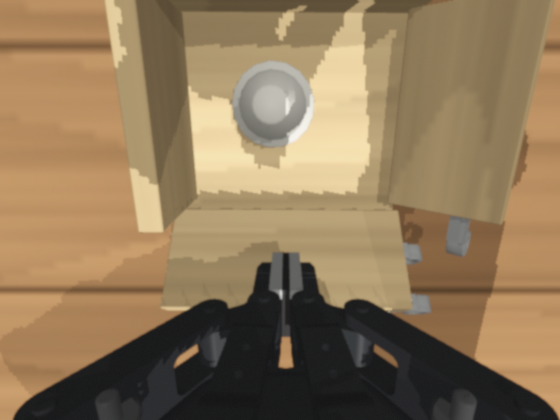

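```bash
python3 - <<'E'
from h import *
w=cam("wrist");Q=dep(w);print(w["origin"])
for u in (276,282,294,305):
  print(u,[tuple(int(x) for x in (Q[v,u]*1000).round()) for v in range(240,300,4)])
print(ray(w,282,253))
E
```

```text
[0.56295163 0.17893936 0.21504139]
276 [(488, 184, 43), (487, 184, 45), (485, 184, 46), (497, 183, 78), (497, 183, 81), (496, 183, 84), (497, 183, 90), (497, 183, 93), (496, 183, 95), (497, 183, 100), (497, 183, 103), (496, 183, 105), (497, 182, 109), (496, 182, 110), (498, 182, 116)]
282 [(488, 181, 43), (486, 181, 44), (485, 181, 46), (496, 180, 75), (497, 180, 82), (497, 180, 85), (497, 180, 89), (497, 180, 93), (497, 180, 96), (497, 180, 100), (496, 180, 102), (497, 180, 106), (496, 180, 108), (495, 180, 109), (494, 180, 110)]
294 [(488, 174, 43), (487, 174, 44), (485, 174, 46), (496, 175, 76), (497, 175, 81), (497, 175, 85), (496, 175, 88), (496, 175, 92), (497, 175, 97), (496, 175, 99), (497, 175, 103), (497, 175, 106), (497, 175, 109), (496, 175, 110), (497, 176, 115)]
305 [(489, 167, 44), (487, 167, 45), (485, 167, 46), (483, 167, 48), (481, 167, 49), (479, 167, 51), (493, 169, 82), (493, 170, 85), (492, 170, 89), (493, 170, 93), (493, 170, 96), (493, 170, 99), (492, 171, 101), (499, 172, 116), (499, 172, 118)]
[-0.43922986  0.00988935 -0.90979686]
```

```bash
python3 - <<'E'
from h import *
import pickle
c=pickle.load(open("p1.pkl","rb"));P=dep(c)-c["tcp"]
m=(c["depth"]<.3)&(c["depth"]>0)
Q=P[m];print("open min z rel tcp",Q[:,2].min(),np.percentile(Q[:,2],[.1,1,5]))
k=Q[Q[:,2]<Q[:,2].min()+.01];print((k[:20]*1000).round(),k.min(0),k.max(0))
w=cam("wrist");o=get_obs();print(w["depth"][250:262,282], w["depth"][w["depth"]>0].min())
E
```

```text
open min z rel tcp -0.19550149078165355 [-0.19389815 -0.16257927 -0.10979587]
[[ 179. -239. -196.]
 [ 179. -240. -195.]
 [ 179. -239. -193.]
 [ 179. -241. -194.]
 [ 179. -242. -194.]
 [ 179. -243. -194.]
 [ 179. -245. -194.]
 [ 179. -245. -194.]
 [ 179. -246. -193.]
 [ 179. -248. -195.]
 [ 179. -248. -193.]
 [ 179. -249. -194.]
 [ 179. -251. -195.]
 [ 179. -252. -194.]
 [ 179. -253. -195.]
 [ 179. -253. -194.]
 [ 179. -254. -194.]
 [ 179. -256. -195.]
 [ 179. -256. -193.]
 [ 179. -258. -195.]] [ 0.16919642 -0.26470582 -0.19550149] [ 0.17940465 -0.23849103 -0.19193286]
[0.18253462 0.18481481 0.1533753  0.15011412 0.15082881 0.14971738
 0.14785634 0.14606464 0.14595501 0.14482422 0.14281283 0.14364628] 0.059356578
```

Emit:
move_arm --steps '[{"tx":-0.03,"ty":0,"tz":-0.1,"roll":0,"claw":1},{"tx":-0.15,"ty":0,"tz":-0.1,"roll":0,"claw":1},{"tx":-0.23,"ty":0,"tz":-0.05,"roll":0,"claw":1},{"tx":-0.23,"ty":0,"tz":0.1,"roll":0,"claw":1},{"tx":-0.23,"ty":0,"tz":0.1,"roll":0,"claw":1}]'

```text
t: 5.62
tool_pos: [0.4134, 0.1784, 0.0318]
ee_rot: [0.001, 1.0, 0.001, -0.003]
ft_force: [0.1, -0.4, 0.3]
gripper_width: 0.003
grip_force: 0.0
```

```bash
python3 - <<'E'
from h import *
w=cam("wrist");Q=dep(w);o=get_obs();print(w["origin"],o["tool_pos"],o["ft_force"])
for u in (276,294):
  print(u,[tuple(int(x) for x in (Q[v,u]*1000).round()) for v in range(200,300,5)])
E
```

```text
[0.4923139  0.17812053 0.18266814] [0.41490547 0.1792435  0.03344117] [-0.97589376  0.74029203  0.48698223]
276 [(459, 181, 68), (456, 181, 66), (452, 182, 60), (429, 183, 0), (426, 183, 1), (423, 183, 1), (419, 184, 0), (415, 184, -1), (412, 184, 0), (409, 184, 0), (406, 184, 1), (425, 182, 47), (425, 182, 52), (425, 182, 58), (425, 182, 62), (426, 182, 67), (425, 182, 71), (425, 181, 75), (425, 181, 77), (426, 181, 83)]
294 [(459, 174, 68), (456, 174, 66), (452, 174, 61), (429, 172, 1), (426, 172, 1), (422, 172, -1), (419, 172, -1), (415, 172, -1), (412, 172, 0), (409, 172, 0), (405, 172, 0), (425, 174, 48), (425, 174, 52), (425, 174, 57), (425, 174, 62), (425, 174, 66), (426, 174, 71), (425, 174, 74), (425, 174, 78), (426, 175, 83)]
```

Emit:
move_arm --steps '[{"tx":0.06,"ty":0,"tz":0,"roll":0,"claw":1},{"tx":0.09,"ty":0,"tz":0,"roll":0,"claw":1},{"tx":0.12,"ty":0,"tz":0,"roll":0,"claw":1},{"tx":0.15,"ty":0,"tz":0,"roll":0,"claw":1},{"tx":0.18,"ty":0,"tz":0,"roll":0,"claw":1}]'

```text
t: 6.3
tool_pos: [0.4702, 0.1801, 0.035]
ee_rot: [-0.0, 1.0, 0.001, 0.0]
ft_force: [-4.2, 0.7, 2.5]
gripper_width: 0.002
grip_force: 1.9
```

Emit:
move_arm --steps '[{"tx":0.02,"ty":0,"tz":0,"roll":0,"claw":1},{"tx":0.04,"ty":0,"tz":0,"roll":0,"claw":1},{"tx":0.05,"ty":0,"tz":0,"roll":0,"claw":1}]'

```text
t: 6.68
tool_pos: [0.4845, 0.1795, 0.0338]
ee_rot: [0.0, 1.0, 0.001, -0.001]
ft_force: [-11.0, -1.0, 7.7]
gripper_width: -0.001
grip_force: 5.3
```

Emit:
move_arm --steps '[{"tx":0.005,"ty":0,"tz":0,"roll":0,"claw":1},{"tx":0.008,"ty":0,"tz":0,"roll":0,"claw":1},{"tx":0.008,"ty":0,"tz":0,"roll":0,"claw":1}]'

```text
t: 7.05
tool_pos: [0.4844, 0.1795, 0.0333]
ee_rot: [0.001, 1.0, 0.001, -0.003]
ft_force: [-12.9, -1.3, 9.3]
gripper_width: -0.002
grip_force: 7.0
```

```bash
python3 - <<'E'
from h import *
w=cam("wrist");Q=dep(w);o=get_obs();print(o["tool_pos"],o["ft_force"])
for u in (220,276,350):
  print(u,[tuple(int(x) for x in (Q[v,u]*1000).round()) for v in range(190,262,3)])
E
```

```text
[0.48439096 0.17949662 0.03327273] [-14.29380877  -2.07720057   9.3372664 ]
220 [(521, 214, 21), (519, 214, 20), (517, 215, 20), (516, 215, 20), (514, 215, 21), (512, 215, 20), (510, 215, 20), (509, 215, 20), (508, 215, 23), (508, 214, 28), (508, 213, 32), (508, 212, 38), (508, 211, 42), (508, 210, 46), (508, 209, 50), (508, 209, 53), (508, 208, 57), (508, 207, 60), (508, 207, 63), (509, 206, 67), (508, 205, 69), (508, 205, 72), (508, 204, 74), (508, 204, 76)]
276 [(521, 184, 20), (519, 184, 21), (517, 184, 20), (516, 184, 20), (514, 184, 20), (512, 184, 20), (510, 184, 20), (509, 184, 21), (508, 184, 23), (508, 184, 28), (508, 184, 32), (508, 184, 37), (508, 183, 41), (508, 183, 45), (508, 183, 50), (508, 183, 52), (508, 183, 56), (508, 183, 59), (508, 183, 62), (508, 183, 65), (508, 183, 69), (508, 183, 71), (509, 182, 75), (508, 182, 76)]
350 [(521, 143, 19), (519, 143, 20), (517, 143, 20), (516, 143, 19), (514, 143, 19), (512, 143, 19), (511, 143, 20), (509, 143, 20), (508, 143, 22), (508, 144, 27), (508, 145, 31), (508, 146, 36), (508, 147, 40), (508, 148, 45), (508, 148, 48), (508, 149, 53), (508, 150, 55), (508, 150, 59), (508, 151, 62), (508, 152, 65), (508, 153, 69), (508, 153, 71), (508, 154, 74), (508, 154, 76)]
```

Emit:
move_arm --steps '[{"tx":-0.06,"ty":0,"tz":0,"roll":0,"claw":1},{"tx":-0.06,"ty":0,"tz":-0.2,"roll":0,"claw":1},{"tx":-0.06,"ty":0.1,"tz":-0.3,"roll":0,"claw":1},{"tx":0,"ty":0.3,"tz":-0.3,"roll":0,"claw":1},{"tx":0.1,"ty":0.48,"tz":-0.3,"roll":0,"claw":1}]'

```text
t: 7.72
tool_pos: [0.5184, 0.0336, 0.1249]
ee_rot: [0.001, 1.0, 0.001, 0.001]
ft_force: [1.6, 0.3, -0.4]
gripper_width: 0.0
grip_force: 0.0
```

Emit:
move_arm --steps '[{"tx":0.15,"ty":0.05,"tz":0,"roll":0,"claw":1},{"tx":0.15,"ty":0.05,"tz":0.15,"roll":0,"claw":1},{"tx":0.15,"ty":0.05,"tz":0.3,"roll":0,"claw":1},{"tx":0.15,"ty":0.05,"tz":0.3,"roll":0,"claw":1}]'

```text
t: 8.22
tool_pos: [0.5598, 0.02, 0.0305]
ee_rot: [-0.0, 1.0, 0.0, -0.003]
ft_force: [0.5, 0.2, -0.7]
gripper_width: -0.001
grip_force: 0.0
```

```bash
python3 - <<'E'
from h import *
w=cam("wrist");Q=dep(w);o=get_obs();print(w["origin"],o["tool_pos"],o["ft_force"])
for v in (200,230,285):
  print(v,[tuple(int(x) for x in (Q[v,u]*1000).round()) for u in range(130,300,6)])
E
```

```text
[0.63899605 0.0193422  0.18132073] [0.56176056 0.02044246 0.03314568] [ 1.33398097 -0.64159487  0.16247949]
200 [(601, 86, 54), (603, 81, 59), (604, 77, 62), (605, 73, 66), (605, 69, 68), (605, 68, 66), (605, 66, 65), (604, 64, 63), (603, 63, 61), (586, 81, 0), (585, 77, 0), (586, 73, 1), (585, 70, 0), (585, 66, 0), (585, 63, 0), (585, 59, 0), (585, 55, 0), (585, 52, -1), (586, 48, 0), (585, 44, -1), (586, 41, 0), (585, 37, 0), (586, 33, 0), (586, 30, 0), (586, 26, 1), (585, 22, 0), (586, 19, 1), (586, 15, 0), (586, 12, 0)]
230 [(587, 89, 52), (588, 85, 55), (589, 80, 59), (591, 75, 64), (592, 72, 66), (593, 69, 67), (592, 67, 65), (591, 66, 62), (590, 64, 61), (589, 62, 58), (566, 79, 1), (566, 75, -1), (566, 71, 1), (566, 68, 0), (566, 64, -1), (566, 60, 0), (566, 56, 1), (566, 53, 0), (566, 49, 0), (566, 45, 0), (566, 41, 0), (566, 38, 1), (566, 34, 1), (566, 30, -1), (566, 26, 0), (566, 23, 1), (566, 19, 1), (566, 15, 0), (566, 11, 0)]
285 [(554, 98, 44), (557, 92, 49), (560, 87, 54), (562, 82, 58), (565, 77, 62), (567, 73, 65), (568, 69, 67), (567, 68, 65), (566, 66, 63), (565, 64, 62), (527, 83, 1), (527, 78, 1), (526, 75, -1), (527, 71, 0), (526, 67, 0), (527, 63, 1), (527, 59, 0), (527, 55, 0), (526, 51, 0), (527, 47, 1), (527, 43, 0), (568, 32, 67), (568, 29, 67), (568, 27, 67), (572, 24, 74), (572, 21, 73), (572, 19, 74), (572, 17, 74), (573, 14, 75)]
```

Emit:
move_arm --steps '[{"tx":0,"ty":-0.06,"tz":0,"roll":0,"claw":1},{"tx":0,"ty":-0.09,"tz":0,"roll":0,"claw":1},{"tx":0,"ty":-0.12,"tz":0,"roll":0,"claw":1},{"tx":0,"ty":-0.15,"tz":0,"roll":0,"claw":1},{"tx":0,"ty":-0.18,"tz":0,"roll":0,"claw":1}]'

```text
t: 8.9
tool_pos: [0.5649, 0.0715, 0.0364]
ee_rot: [0.002, 1.0, -0.001, 0.003]
ft_force: [0.9, -4.4, 3.9]
gripper_width: 0.002
grip_force: 2.6
```

Emit:
move_arm --steps '[{"tx":0,"ty":-0.02,"tz":0,"roll":0,"claw":1},{"tx":0,"ty":-0.04,"tz":0,"roll":0,"claw":1},{"tx":0,"ty":-0.05,"tz":0,"roll":0,"claw":1},{"tx":0,"ty":-0.055,"tz":0,"roll":0,"claw":1}]'

```text
t: 9.4
tool_pos: [0.5624, 0.0916, 0.0338]
ee_rot: [-0.0, 1.0, 0.001, 0.0]
ft_force: [1.3, -2.5, 4.0]
gripper_width: -0.003
grip_force: 2.3
```

Emit:
move_arm --steps '[{"tx":0,"ty":-0.008,"tz":0,"roll":0,"claw":1},{"tx":0,"ty":-0.013,"tz":0,"roll":0,"claw":1},{"tx":0,"ty":-0.015,"tz":0,"roll":0,"claw":1}]'

```text
t: 9.78
tool_pos: [0.5624, 0.0947, 0.0338]
ee_rot: [0.001, 1.0, 0.0, -0.0]
ft_force: [-1.1, -6.7, 6.7]
gripper_width: -0.002
grip_force: 4.5
```

```bash
python3 - <<'E'
from h import *
w=cam("wrist");Q=dep(w);o=get_obs();print(o["tool_pos"],o["ft_force"])
for v in (180,210,285):
  print(v,[tuple(int(x) for x in (Q[v,u]*1000).round()) for u in range(180,300,6)])
E
```

```text
[0.56237812 0.09464728 0.03383898] [-0.53258758 -5.77685564  7.06505001]
180 [(618, 130, 81), (617, 129, 79), (618, 126, 81), (617, 124, 79), (618, 122, 80), (618, 120, 80), (617, 118, 80), (617, 116, 80), (617, 114, 80), (618, 112, 80), (618, 110, 81), (617, 108, 79), (613, 108, 61), (608, 107, 38), (605, 105, 24), (600, 103, -1), (600, 100, 0), (600, 96, 1), (600, 92, 0), (600, 89, -1)]
210 [(587, 153, 19), (587, 149, 20), (587, 146, 20), (587, 142, 21), (587, 139, 21), (587, 136, 19), (606, 119, 79), (607, 116, 81), (607, 114, 80), (607, 112, 81), (607, 110, 80), (607, 108, 80), (602, 108, 64), (593, 108, 38), (588, 106, 23), (581, 103, 0), (581, 100, 0), (581, 96, 0), (581, 92, 0), (581, 88, 1)]
285 [(539, 158, 20), (540, 154, 20), (540, 150, 20), (539, 147, 19), (540, 143, 21), (539, 140, 20), (540, 136, 20), (577, 118, 81), (576, 116, 80), (577, 114, 81), (576, 112, 79), (577, 109, 81), (572, 108, 72), (570, 105, 70), (570, 103, 70), (574, 100, 77), (574, 98, 76), (574, 95, 77), (574, 93, 76), (575, 91, 78)]
```

Emit:
move_arm --steps '[{"tx":0,"ty":-0.005,"tz":0,"roll":0,"claw":1},{"tx":0,"ty":-0.01,"tz":0,"roll":0,"claw":1},{"tx":0,"ty":-0.01,"tz":0,"roll":0,"claw":1}]'

```text
t: 10.2
tool_pos: [0.5623, 0.0948, 0.0338]
ee_rot: [0.002, 1.0, -0.001, -0.0]
ft_force: [-3.0, -12.8, 9.5]
gripper_width: 0.0
grip_force: 7.6
```

Emit:
move_arm --steps '[{"tx":0,"ty":0.06,"tz":0,"roll":0,"claw":1},{"tx":0,"ty":0.1,"tz":-0.2,"roll":0,"claw":1},{"tx":-0.1,"ty":0.1,"tz":-0.4,"roll":0,"claw":0},{"tx":-0.25,"ty":0.1,"tz":-0.5,"roll":0,"claw":0},{"tx":-0.25,"ty":0.1,"tz":-0.5,"roll":0,"claw":0}]'

```text
t: 10.82
tool_pos: [0.4867, 0.0694, 0.1867]
ee_rot: [0.0, 1.0, 0.001, 0.003]
ft_force: [0.1, -0.7, -0.5]
gripper_width: 0.635
grip_force: 0.0
```

```bash
python3 snap.py e1
```

```text
10.825 [0.4867 0.0694 0.1867] 0.091 [-1.7000e-01  2.9000e-01  1.7996e+02]
```

Emit:
move_arm --steps '[{"tx":0,"ty":-0.18,"tz":0,"roll":0,"claw":0},{"tx":0,"ty":-0.18,"tz":0,"roll":0,"claw":0},{"tx":0,"ty":-0.18,"tz":0,"roll":0,"claw":0}]'

```text
t: 11.25
tool_pos: [0.4872, 0.1224, 0.1822]
ee_rot: [-0.0, 1.0, 0.001, -0.001]
ft_force: [-0.0, 1.1, 0.2]
gripper_width: 0.997
grip_force: 0.0
```

```bash
python3 snap.py e2; python3 - <<'E'
from h import *
import pickle
out=[]
for n in("e1","e2"):
    c=pickle.load(open(n+".pkl","rb"));p=np.array(c["rotation"]).T@(np.array([.486,.098,.08])-c["origin"])
    u,v=int(c["cx"]-c["f"]*p[0]/p[2]),int(c["cy"]+c["f"]*p[1]/p[2]);print(n,u,v)
    u,v=max(u,40),max(v,40)
    out.append(cv2.resize(c["color"][v-40:v+40,u-40:u+40],(400,400),interpolation=cv2.INTER_CUBIC))
cv2.imwrite("pics/e12.png",np.hstack(out)[...,::-1])
E
```

```text
11.25 [0.4872 0.1224 0.1822] 0.02 [-1.2000e-01 -1.5000e-01 -1.7998e+02]
e1 251 205
e2 312 206
```

View pics/e12.png

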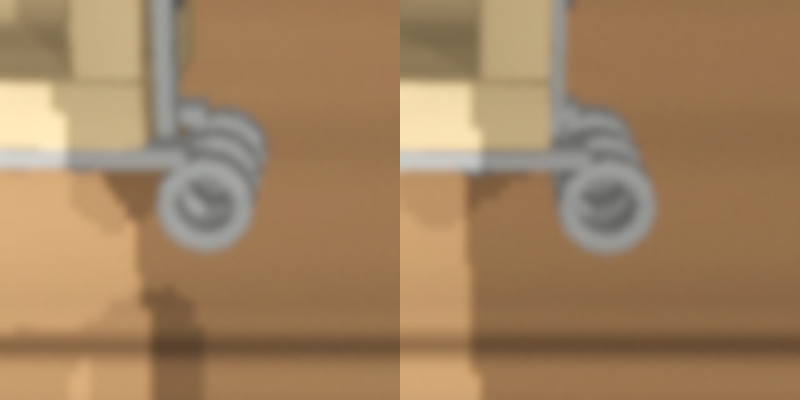

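```bash
python3 - <<'E'
from h import *
import pickle
r=[]
for n,U,V,a,b in(("e1",251,205,205,206.5),("e2",312,206,207.5,207.5)):
    c=pickle.load(open(n+".pkl","rb"));u=U-40+(a+.5)/5-.5;v=V-40+(b+.5)/5-.5
    g=cv2.cvtColor(c["color"],cv2.COLOR_RGB2GRAY)[V-14:V+15,U-14:U+15]
    h=cv2.HoughCircles(cv2.resize(g,None,fx=8,fy=8,interpolation=cv2.INTER_CUBIC),cv2.HOUGH_GRADIENT,1,40,param1=80,param2=15,minRadius=60,maxRadius=85)
    if h is not None:
        for x,y,q in h[0][:2]:print("hough",U-14+(x+.5)/8-.5,V-14+(y+.5)/8-.5,q/8)
    print(n,u,v,onz(c,u,v,.08).round(4));r.append((c["origin"],ray(c,u,v)))
(a,d),(b,e)=r
s=np.linalg.lstsq(np.stack([d,-e],1),b-a,rcond=None)[0];print(a+s[0]*d,b+s[1]*e)
E
```

```text
e1 251.6 205.9 [0.4857 0.0978 0.08  ]
e2 313.1 207.1 [0.4859 0.0979 0.08  ]
[0.48562358 0.0978608  0.07965779] [0.48575049 0.09785337 0.0796185 ]
```

Emit:
move_arm --steps '[{"tx":0,"ty":0.2,"tz":0,"roll":0,"claw":0},{"tx":0,"ty":0.4,"tz":0,"roll":0,"claw":0},{"tx":0,"ty":0.6,"tz":0,"roll":0,"claw":0},{"tx":0,"ty":0.8,"tz":0,"roll":0,"claw":0},{"tx":0,"ty":0.9,"tz":0,"roll":0,"claw":0}]'

```text
t: 11.92
tool_pos: [0.4864, -0.153, 0.1829]
ee_rot: [0.0, 1.0, -0.003, -0.001]
ft_force: [0.0, 0.4, -0.7]
gripper_width: 1.003
grip_force: 0.0
```

Emit:
move_arm --steps '[{"tx":0,"ty":0.2,"tz":0,"roll":0,"claw":0.5},{"tx":0,"ty":0.4,"tz":0,"roll":0,"claw":0.5},{"tx":0,"ty":0.6,"tz":0,"roll":0,"claw":0.5},{"tx":0,"ty":0.6,"tz":0,"roll":0,"claw":0.5},{"tx":0,"ty":0.6,"tz":0,"roll":0,"claw":0.5}]'

```text
t: 12.55
tool_pos: [0.4872, -0.3281, 0.1827]
ee_rot: [-0.001, 1.0, -0.0, -0.001]
ft_force: [1.4, 0.7, -0.0]
gripper_width: 0.499
grip_force: 0.0
```

```bash
python3 snap.py g1; python3 - <<'E'
from h import *
import pickle
c=pickle.load(open("g1.pkl","rb"));P=dep(c);Q=P-c["tcp"]
m=(c["depth"]>0)&(c["depth"]<.2)&(abs(Q[...,1])<.05)&(abs(Q[...,0])<.02)&(P[...,2]>.12)
print("finger tip z rel tcp",np.percentile(Q[m][:,2],[0,.5,1,3]))
im=c["color"].astype(int);w=((im.min(2)>185)&(im.max(2)-im.min(2)<25)&(abs(P[...,2]-.096)<.006)).astype(np.uint8)
k,l,st,ce=cv2.connectedComponentsWithStats(w)
for i in range(1,k):
  if st[i,4]>50:print(st[i],ce[i],onz(c,*ce[i],.096))
E
```

```text
12.55 [ 0.4872 -0.3281  0.1827] 0.031 [ 3.0000e-02 -7.0000e-02 -1.7992e+02]
finger tip z rel tcp [0.00984336 0.0163219  0.01894664 0.02715215]
[275 202  16  15 193] [282.70984456 208.94818653] [ 0.4892667  -0.32661828  0.096     ]
```

Emit:
move_arm --steps '[{"tx":0.007,"ty":-0.005,"tz":0.15,"roll":0,"claw":0.5},{"tx":0.007,"ty":-0.005,"tz":0.3,"roll":0,"claw":0.5},{"tx":0.007,"ty":-0.005,"tz":0.38,"roll":0,"claw":0.5},{"tx":0.007,"ty":-0.005,"tz":0.425,"roll":0,"claw":0.5},{"tx":0.007,"ty":-0.005,"tz":0.425,"roll":0,"claw":0.5}]'

```text
t: 13.22
tool_pos: [0.49, -0.325, 0.0559]
ee_rot: [-0.0, 1.0, 0.001, -0.0]
ft_force: [0.5, 0.1, -0.1]
gripper_width: 0.498
grip_force: 0.0
```

Emit:
move_arm --steps '[{"tx":0,"ty":0,"tz":0,"roll":0,"claw":1},{"tx":0,"ty":0,"tz":0,"roll":0,"claw":1},{"tx":0,"ty":0,"tz":0,"roll":0,"claw":1},{"tx":0,"ty":0,"tz":0,"roll":0,"claw":1},{"tx":0,"ty":0,"tz":0,"roll":0,"claw":1}]'

```text
t: 13.85
tool_pos: [0.491, -0.3264, 0.0578]
ee_rot: [0.001, 1.0, 0.001, 0.001]
ft_force: [-0.8, 0.6, 5.9]
gripper_width: 0.144
grip_force: 58.4
```

```bash
python3 -c "
from h import *
o=get_obs();print(o['tool_pos'],o['gripper_width']*85,o['grip_force'],o['ft_force'],o['wrist_torque'])
w=cam('wrist');Q=dep(w)
for u in (262,282,300): print(u,[tuple(int(x) for x in (Q[v,u]*1000).round()) for v in range(225,280,4)])"
```

```text
[ 0.4909622  -0.32637473  0.0577785 ] 12.223185671742296 58.4387469291687 [-0.78609562  0.60570322  5.91545435] [0.15324256 0.13400826 0.00789184]
262 [(513, -315, 60), (511, -315, 60), (508, -315, 59), (506, -315, 60), (504, -315, 60), (502, -315, 60), (499, -315, 59), (503, -316, 71), (503, -316, 76), (503, -316, 80), (502, -317, 83), (503, -317, 87), (502, -317, 91), (503, -317, 95)]
282 [(513, -325, 61), (510, -325, 59), (508, -325, 60), (506, -325, 60), (504, -325, 60), (502, -325, 60), (499, -325, 60), (498, -325, 62), (496, -325, 62), (496, -325, 67), (496, -325, 72), (496, -326, 76), (496, -326, 80), (496, -326, 82)]
300 [(513, -335, 59), (511, -335, 60), (508, -335, 60), (506, -335, 60), (504, -335, 59), (502, -335, 60), (499, -335, 60), (503, -334, 71), (502, -334, 76), (503, -334, 80), (503, -334, 84), (503, -334, 87), (503, -333, 91), (502, -333, 93)]
```

Emit:
move_arm --steps '[{"tx":0,"ty":0,"tz":-0.05,"roll":0,"claw":1},{"tx":0,"ty":0,"tz":-0.12,"roll":0,"claw":1},{"tx":0,"ty":0,"tz":-0.22,"roll":0,"claw":1},{"tx":0,"ty":0,"tz":-0.34,"roll":0,"claw":1},{"tx":0,"ty":0,"tz":-0.34,"roll":0,"claw":1}]'

```text
t: 14.52
tool_pos: [0.4918, -0.327, 0.1627]
ee_rot: [0.002, 1.0, 0.001, 0.003]
ft_force: [-0.8, -1.6, 0.3]
gripper_width: 0.146
grip_force: 58.4
```

Emit:
move_arm --steps '[{"tx":0,"ty":-0.1,"tz":0,"roll":0,"claw":1},{"tx":0,"ty":-0.28,"tz":0,"roll":0,"claw":1},{"tx":0,"ty":-0.46,"tz":0,"roll":0,"claw":1},{"tx":0,"ty":-0.64,"tz":0,"roll":0,"claw":1},{"tx":-0.01,"ty":-0.8,"tz":0,"roll":0,"claw":1}]'

```text
t: 15.15
tool_pos: [0.4862, -0.0838, 0.1582]
ee_rot: [-0.0, 1.0, 0.001, -0.0]
ft_force: [1.0, 0.4, -0.3]
gripper_width: 0.141
grip_force: 58.5
```

Emit:
move_arm --steps '[{"tx":0,"ty":-0.18,"tz":0,"roll":0,"claw":1},{"tx":0,"ty":-0.36,"tz":0,"roll":0,"claw":1},{"tx":0,"ty":-0.5,"tz":0,"roll":0,"claw":1},{"tx":0,"ty":-0.55,"tz":0,"roll":0,"claw":1},{"tx":0,"ty":-0.55,"tz":0,"roll":0,"claw":1}]'

```text
t: 15.78
tool_pos: [0.4862, 0.0794, 0.1581]
ee_rot: [0.0, 1.0, 0.001, -0.0]
ft_force: [0.8, -0.7, 0.2]
gripper_width: 0.143
grip_force: 58.5
```

```bash
python3 snap.py i1;python3 - <<'E'
from h import *
import pickle
o=get_obs();print(o["gripper_width"],o["grip_force"],o["ft_force"],o["tool_pos"])
c=pickle.load(open("i1.pkl","rb"))
for n in("scene","top"):
    s=cam(n);pickle.dump(s,open(n+"i.pkl","wb"));p=s["rotation"].T@(np.array([.486,.08,.11])-s["origin"])
    u,v=int(s["cx"]-s["f"]*p[0]/p[2]),int(s["cy"]+s["f"]*p[1]/p[2]);print(n,u,v)
    if n=="scene": a=s["color"][v-40:v+40,u-40:u+40]
b=c["color"][130:290,200:360]
cv2.imwrite("pics/i1c.png",np.hstack([cv2.resize(b,(400,400),interpolation=cv2.INTER_CUBIC),cv2.resize(a,(400,400),interpolation=cv2.INTER_CUBIC)])[...,::-1])
E
```

```text
15.775 [0.4862 0.0794 0.1581] 0.039 [-1.7e-01 -2.0e-02  1.8e+02]
0.14103061340044432 58.5144317150116 [ 0.11321685  0.79542929 -0.78124129] [0.48646004 0.07793861 0.15800975]
scene 357 169
top 193 278
```

View pics/i1c.png

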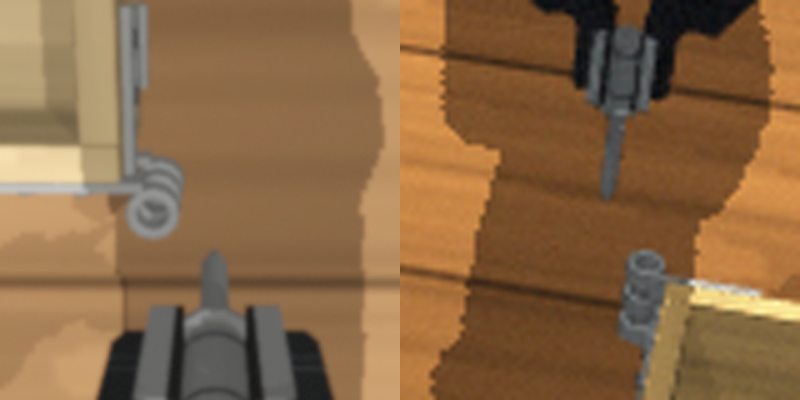

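```bash
python3 - <<'E'
from h import *
import pickle
c=pickle.load(open("i1.pkl","rb"));s=pickle.load(open("scenei.pkl","rb"))
# average tool pose over several readings
T=[];Z=[]
for _ in range(12):
    capture("top");o=get_obs();T.append(o["tool_pos"]);Z.append(R.from_quat(o["ee_rot"][[1,2,3,0]]).as_euler("zyx",degrees=True))
T=np.array(T);print("tcp",T.mean(0),T.std(0),np.mean(np.array(Z)[:,:2],0))
tcp=T.mean(0);Rt=np.diag([1,-1,-1.]);M=np.array(c["T_tool_cam"])
c["rotation"]=Rt@M[:3,:3];c["origin"]=Rt@M[:3,3]+tcp
eye=onz(c,261.2,214.5,.0797);print("eye",eye)
for z in(tcp[2]-.047,):
    print("tip",onz(c,285.1,230.6,z),"rel",eye-onz(c,285.1,230.6,z))
a,d=c["origin"],ray(c,285.1,230.6);b,e=s["origin"],ray(s,358.5,168)
k=np.linalg.lstsq(np.stack([d,-e],1),b-a,rcond=None)[0];print("tri",a+k[0]*d,b+k[1]*e)
E
```

```text
tcp [0.48656688 0.07828925 0.15819742] [6.19469177e-05 6.83451082e-04 6.27702041e-05] [-0.0025359  -0.00350143]
eye [0.48682536 0.09634925 0.0797    ]
tip [0.48584789 0.07766081 0.11119742] rel [ 0.00097747  0.01868844 -0.03149742]
tri [0.48687586 0.07765961 0.11378273] [0.48651007 0.08161122 0.11393001]
```

Emit:
move_arm --steps '[{"tx":0.002,"ty":-0.04,"tz":0.03,"roll":0,"claw":1},{"tx":0.002,"ty":-0.066,"tz":0.06,"roll":0,"claw":1},{"tx":0.002,"ty":-0.066,"tz":0.06,"roll":0,"claw":1},{"tx":0.002,"ty":-0.066,"tz":0.06,"roll":0,"claw":1},{"tx":0.002,"ty":-0.066,"tz":0.06,"roll":0,"claw":1}]'

```text
t: 17.15
tool_pos: [0.4873, 0.0986, 0.1405]
ee_rot: [-0.0, 1.0, 0.0, 0.0]
ft_force: [0.4, 0.2, -1.4]
gripper_width: 0.144
grip_force: 58.5
```

```bash
python3 snap.py i2;python3 - <<'E'
from h import *
import pickle
c=pickle.load(open("i2.pkl","rb"));s=cam("scene");pickle.dump(s,open("scenei2.pkl","wb"))
T=[]
for _ in range(6): capture("top");T.append(get_obs()["tool_pos"])
print(np.round(T,4))
b=c["color"][190:270,240:320];a=s["color"][140:220,317:397]
cv2.imwrite("pics/i2c.png",np.hstack([cv2.resize(x,(400,400),interpolation=cv2.INTER_CUBIC) for x in(b,a)])[...,::-1])
E
```

```text
17.15 [0.4873 0.0986 0.1405] 0.002 [-4.0e-02  3.0e-02 -1.8e+02]
[[0.4872 0.0986 0.1405]
 [0.4872 0.0986 0.1404]
 [0.4872 0.0987 0.1404]
 [0.4871 0.0987 0.1404]
 [0.4871 0.0988 0.1403]
 [0.4871 0.0988 0.1403]]
```

View pics/i2c.png

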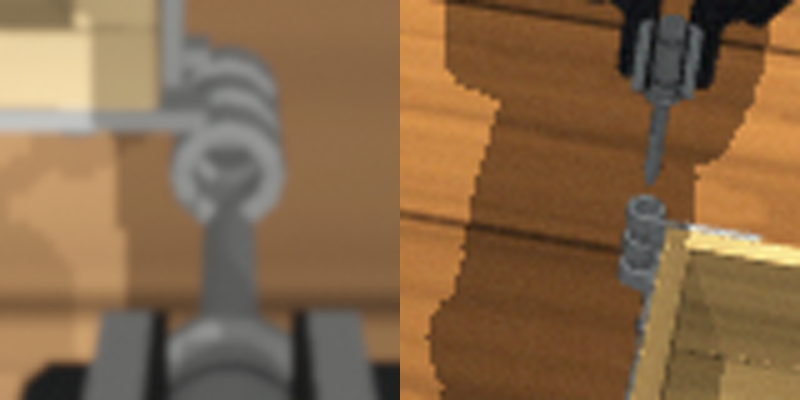

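```bash
python3 - <<'E'
from h import *
import pickle
c=pickle.load(open("i2.pkl","rb"));s=pickle.load(open("scenei2.pkl","rb"))
tcp=np.array([.4872,.0987,.1404]);Rt=np.diag([1,-1,-1.]);M=np.array(c["T_tool_cam"])
c["rotation"]=Rt@M[:3,:3];c["origin"]=Rt@M[:3,3]+tcp
f=lambda a,b:(240+(a+.5)/5-.5,190+(b+.5)/5-.5)
g=lambda a,b:(317+(a-400+.5)/5-.5,140+(b+.5)/5-.5)
eye=onz(c,*f(228,177),.0797);tip=onz(c,*f(230,210),tcp[2]-.047);print("eye",eye,"tip",tip,"rel",eye-tip)
print(np.linalg.inv(Rt)@(tip-tcp))
print("scene: eye",onz(s,*g(645,207),.0797),"tip",onz(s,*g(652,181),tcp[2]-.047))
a,d=c["origin"],ray(c,*f(230,210));b,e=s["origin"],ray(s,*g(652,181))
k=np.linalg.lstsq(np.stack([d,-e],1),b-a,rcond=None)[0];print("tri",a+k[0]*d,b+k[1]*e)
P=dep(c);v,u=204,286
for v in range(226,262,4):print(v,P[v,286].round(4))
for v in range(215,262,4):
  row=P[v,265:308];print(v,[tuple((x*1000).round().astype(int)) for x in row[::6]])
E
```

```text
eye [0.48541634 0.09800676 0.0797    ] tip [0.48574652 0.09773013 0.0934    ] rel [-0.00033017  0.00027663 -0.0137    ]
[-0.00145348  0.00096987  0.047     ]
scene: eye [0.48460915 0.10042736 0.0797    ] tip [0.4828981  0.10164979 0.0934    ]
tri [0.48702238 0.09773416 0.09657907] [0.48679332 0.10179954 0.09666585]
226 [0.4791 0.0974 0.0651]
230 [0.4871 0.0975 0.0938]
234 [0.489  0.0975 0.1057]
238 [0.4887 0.0975 0.1115]
242 [0.4889 0.0975 0.1181]
246 [0.4888 0.0975 0.1238]
250 [0.489  0.0975 0.1297]
254 [0.4934 0.0976 0.1439]
258 [0.4921 0.0976 0.1459]
215 [(np.int64(493), np.int64(113), np.int64(79)), (np.int64(494), np.int64(108), np.int64(81)), (np.int64(493), np.int64(104), np.int64(80)), (np.int64(493), np.int64(100), np.int64(79)), (np.int64(494), np.int64(95), np.int64(81)), (np.int64(487), np.int64(90), np.int64(63)), (np.int64(466), np.int64(82), np.int64(1)), (np.int64(466), np.int64(76), np.int64(1))]
219 [(np.int64(462), np.int64(118), np.int64(1)), (np.int64(462), np.int64(112), np.int64(0)), (np.int64(490), np.int64(104), np.int64(81)), (np.int64(479), np.int64(100), n
[... 3164 characters left out ...]
 (np.int64(499), np.int64(105), np.int64(156)), (np.int64(493), np.int64(102), np.int64(143)), (np.int64(494), np.int64(99), np.int64(146)), (np.int64(494), np.int64(96), np.int64(147)), (np.int64(493), np.int64(93), np.int64(144)), (np.int64(499), np.int64(90), np.int64(156)), (np.int64(498), np.int64(87), np.int64(155))]
259 [(np.int64(499), np.int64(107), np.int64(160)), (np.int64(499), np.int64(105), np.int64(161)), (np.int64(491), np.int64(102), np.int64(146)), (np.int64(492), np.int64(99), np.int64(147)), (np.int64(492), np.int64(96), np.int64(148)), (np.int64(492), np.int64(93), np.int64(146)), (np.int64(499), np.int64(91), np.int64(161)), (np.int64(499), np.int64(88), np.int64(161))]
```

Emit:
move_arm --steps '[{"tx":0,"ty":-0.001,"tz":0.03,"roll":0,"claw":1},{"tx":0,"ty":-0.001,"tz":0.05,"roll":0,"claw":1},{"tx":0,"ty":-0.001,"tz":0.065,"roll":0,"claw":1},{"tx":0,"ty":-0.001,"tz":0.08,"roll":0,"claw":1},{"tx":0,"ty":-0.001,"tz":0.08,"roll":0,"claw":1}]'

```text
t: 18.18
tool_pos: [0.4868, 0.0991, 0.1158]
ee_rot: [-0.0, 1.0, 0.001, -0.0]
ft_force: [0.6, -0.2, 0.2]
gripper_width: 0.136
grip_force: 58.5
```

Tip is about 10 mm into the top eye without force; carry on.

Emit:
move_arm --steps '[{"tx":0,"ty":0,"tz":0.02,"roll":0,"claw":1},{"tx":0,"ty":0,"tz":0.04,"roll":0,"claw":1},{"tx":0,"ty":0,"tz":0.06,"roll":0,"claw":1},{"tx":0,"ty":0,"tz":0.075,"roll":0,"claw":1},{"tx":0,"ty":0,"tz":0.075,"roll":0,"claw":1}]'

```text
t: 18.8
tool_pos: [0.4868, 0.0991, 0.0933]
ee_rot: [0.0, 1.0, 0.001, -0.0]
ft_force: [0.3, 0.7, -0.6]
gripper_width: 0.139
grip_force: 58.5
```

Emit:
move_arm --steps '[{"tx":0,"ty":0,"tz":0.015,"roll":0,"claw":1},{"tx":0,"ty":0,"tz":0.03,"roll":0,"claw":1},{"tx":0,"ty":0,"tz":0.042,"roll":0,"claw":1},{"tx":0,"ty":0,"tz":0.042,"roll":0,"claw":1}]'

```text
t: 19.3
tool_pos: [0.4868, 0.0991, 0.0808]
ee_rot: [-0.0, 1.0, 0.001, -0.0]
ft_force: [0.8, 0.0, -0.3]
gripper_width: 0.143
grip_force: 58.5
```

Emit:
move_arm --steps '[{"tx":0,"ty":0,"tz":0.005,"roll":0,"claw":1},{"tx":0,"ty":0,"tz":0.009,"roll":0,"claw":1},{"tx":0,"ty":0,"tz":0.009,"roll":0,"claw":1}]'

```text
t: 19.68
tool_pos: [0.487, 0.0991, 0.0784]
ee_rot: [0.0, 1.0, 0.001, -0.0]
ft_force: [0.0, 0.2, -0.5]
gripper_width: 0.141
grip_force: 58.5
```

Emit:
move_arm --steps '[{"tx":0,"ty":0,"tz":0.004,"roll":0,"claw":1},{"tx":0,"ty":0,"tz":0.004,"roll":0,"claw":1}]'

```text
t: 19.92
tool_pos: [0.4873, 0.0992, 0.0777]
ee_rot: [0.0, 1.0, 0.001, 0.0]
ft_force: [-1.7, -0.8, 4.1]
gripper_width: 0.141
grip_force: 58.8
```

Emit:
move_arm --steps '[{"tx":0,"ty":0,"tz":0.002,"roll":0,"claw":0.6},{"tx":0,"ty":0,"tz":0.002,"roll":0,"claw":0.5},{"tx":0,"ty":0,"tz":0,"roll":0,"claw":0.4},{"tx":0,"ty":0,"tz":0,"roll":0,"claw":0.4}]'

```text
t: 20.42
tool_pos: [0.4871, 0.0992, 0.0772]
ee_rot: [-0.0, 1.0, 0.001, 0.0]
ft_force: [-0.6, -0.2, -0.7]
gripper_width: 0.602
grip_force: 0.0
```

Emit:
move_arm --steps '[{"tx":0,"ty":0,"tz":-0.1,"roll":0,"claw":0.4},{"tx":0,"ty":0,"tz":-0.25,"roll":0,"claw":0.4},{"tx":-0.02,"ty":0,"tz":-0.4,"roll":0,"claw":0.2},{"tx":-0.02,"ty":0,"tz":-0.4,"roll":0,"claw":0},{"tx":-0.02,"ty":0,"tz":-0.4,"roll":0,"claw":0}]'

```text
t: 21.05
tool_pos: [0.4809, 0.0989, 0.1968]
ee_rot: [0.0, 1.0, 0.001, -0.0]
ft_force: [-0.4, 0.3, -0.5]
gripper_width: 1.003
grip_force: 0.0
```

```bash
python3 snap.py f1;python3 - <<'E'
from h import *
import pickle
c=pickle.load(open("f1.pkl","rb"));s=cam("scene");P=dep(c)
m=(np.hypot(P[...,0]-.4858,P[...,1]-.0979)<.012)&(P[...,2]>.081)
print("pin top",np.percentile(P[m][:,2],[50,95,99]),P[m&(P[...,2]>.108)][:,:2].mean(0) if (m&(P[...,2]>.108)).any() else "")
g=P[m];print(np.histogram(g[:,2],bins=np.arange(.08,.124,.003)))
w=(P[...,0]>.49)&(P[...,0]<.51)&(P[...,1]>.13)&(P[...,1]<.23)&(P[...,2]>.03);print("front wall x,z",P[w].min(0),P[w].max(0))
w=(P[...,1]>.10)&(P[...,1]<.125)&(P[...,0]>.52)&(P[...,0]<.6)&(P[...,2]>.03);print("right wall",P[w].min(0),P[w].max(0))
b=c["color"][:,80:480];a=cv2.resize(s["color"][120:260,300:440],(400,400),interpolation=cv2.INTER_CUBIC)
cv2.imwrite("pics/f1c.png",np.hstack([b[:400],a])[...,::-1])
E
```

```text
21.05 [0.4809 0.0989 0.1968] 0.021 [-6.0000e-02 -0.0000e+00  1.7998e+02]
pin top [0.28822164 0.29533465 0.29615074] [0.49219807 0.09789246]
(array([ 34,  54,   7,  24,  15,  10,  18,  16,  16,   7,  30, 114, 121,
         0]), array([0.08 , 0.083, 0.086, 0.089, 0.092, 0.095, 0.098, 0.101, 0.104,
       0.107, 0.11 , 0.113, 0.116, 0.119, 0.122]))
front wall x,z [0.49000005 0.13000062 0.03001805] [0.50846689 0.22989377 0.29736823]
right wall [0.52006111 0.10383242 0.03122662] [0.59996422 0.11983021 0.08211007]
```

View pics/f1c.png

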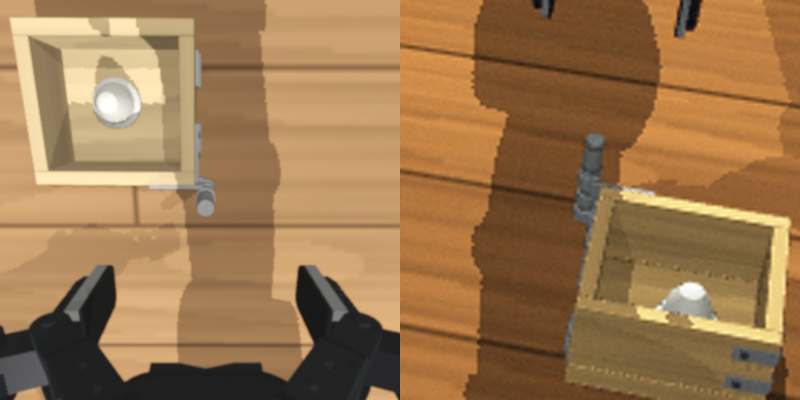

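```bash
python3 -c "
from bench import hand_in
print(hand_in())"
```

```text
the job is handed in; nothing more can be done
None
```

The job is handed in at about 21 s of the 67 s allowed: both sides are fully upright, the drop pin is seated with its collar on the top eye (pin top measured at about 116 mm, as it should be), and the pattern and the things around the box were left alone; no verdict came back.

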